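# Slide the saucepan to the middle ring of the warming plate

## Robot

A 6-joint arm with a two-finger parallel gripper is mounted at the origin on a cart in front of the work surface, level with it; the furniture and walls round the work are solid. World frame = base frame: x ahead of the robot, y to its left, z up, the work surface at z = 0. Lengths are in m, angles in degrees, forces in N, time in s.
With the tool pointing down it reaches from about 0.4 to 0.825 m from the base axis. Payload 7 kg.
Tool frame: the origin (TCP) lies at the very end of the fingers, on their centre line; the grasp point (between the pads) lies tcp_to_grasp behind it (tcp_to_grasp is the distance from the TCP to the grasp point, in m); x points along the fingers, y is the direction in which the jaws open and shut, and the axes are right-handed (so a half turn about x gives the same grasp; the last joint's range is limited). The gripper opens to 88 mm and grips with 3 to 60 N. Pads are 19 mm wide; open, the fingers measure 130 mm over their backs; the gripper's body (78 mm by 193 mm) begins 47 mm behind the grasp point.
Start: joints at [-50.243, 20.546, 0.682, 0, -70.136, -16.507], TCP at [0.266, -0.62, 0.227] pointing down, gripper open.
Joint ranges: [-176.03, 176.03], [-82.01, 121.73], [-58.28, 71.71], [-173.87, 95.51], [-174.79, -0.11], [-173.66, 173.66]. Speed limits (degrees/s): [136.94, 136.94, 172.46, 180, 180, 180].

## Interface

Orientations are given as [roll, pitch, yaw] about the fixed x, y, z axes, in that order (R = Rz(yaw) Ry(pitch) Rx(roll)).
In Python, from plant import * gives the robot as it stands. The module is installed in compiled form; this text tells all that it offers.
- The arm moves only by the shell command python3 -m pendant 'ROWS'. ROWS is JSON, a list of rows, each an object with "claw": the finger opening in mm, from 0 to 87.6; "linear": the shift along the tool's x, y, z in mm, a list of three; "twist": the turn about the tool's x in rad. In form: [{"claw": claw, "linear": [tx, ty, tz], "twist": twist}, ...]. A call has exactly 10 rows; each row shifts and turns the commanded pose from where the row before left it, along the tool's axes as they then stand; what a row does not reach is not made up. A row lasts 1/12 s, in which the tool goes at most 41.7 mm and 7.16 degrees, less where a joint would pass 70% of its speed; a pose out of reach is approached as far as the arm can. A call with a gripper value outside its range is refused whole. The fingers move at their own pace and stop on an object; the grip force is fixed at half the most. Time passes only in rows, so rows that do not move let the fingers close, or fill a call up. It gives the time, the measured TCP pose, the force and the opening at its end, in the units of the state.
- get_obs(): the state, without advancing time (a new reading comes with each control period).
- snapshot(name): name is "side" or "top"; returns (picture, depth): 400x640x3 uint8, red, green, blue; 400x640 float32, m along the optical axis (not along the pixel's ray), 0 where there is no reading.
- camera_params(name): a dict with "fx", "fy", "cx", "cy" (pixels), "rvec" (rotation vector, rad) and "tvec" (3), from world to camera coordinates, as OpenCV has them. Camera axes: x right, y down, z forward; pixel columns grow to the right and rows downward; lengths in m; the calibration is good to about 2 mm. A picture is of the moment at which its call begins. camera_params takes no time and is no camera call.
- close_job(): hands the job in, once; it reports no verdict.
Trained networks look in the newest picture that a camera, given by its name, has taken for a name from the list of things; names that differ only in an ending like _2 or _b are one class to them, and where a whole thing is asked for, a point or a joint stands for the part that bears it (a point fixed in the world has none). Each returns a list of dicts, best first, with "confidence" (0 to 1); they miss things now and then, are a little off and sometimes report something else, mostly with a low value. They report only what shows in the picture. A call takes as long as a camera call.
- boxes_of(camera, target): "xy" ([column, row] in pixels, amid what is visible of it).
The state is a dict: "clock": time; "joint_pos": joint angles; "qvel": joint speeds; "tau": joint torques, N m; "tool_pos": TCP position; "orientation": TCP orientation; "force": force on the tool from outside, world axes, zero at the start; "moment": the same for the moment, N m; "opening": finger opening in m.
Only numpy, scipy, OpenCV 4.12 (cv2) and the standard library are available. Lean on these libraries where they do the work, as an engineer would, in place of code of your own. Each camera call takes 0.05 s, during which the arm holds its last target. There are 200 camera calls.

## Task

Three ring marks stand in a row on the warming plate. Slide the long-handled saucepan sideways from the end ring where it stands to the empty middle ring, so that it stands flat and centred in it, then let go. Keep it on the plate all the way, without lifting or tipping it, and leave the lidded pot on the other end ring where it is.

Things in the scene. Friction and masses are not known exactly. Their poses are not given: they have to be found in the camera images.
- pan_center (a point): Open steel saucepan, 110 mm across (114 at the rim), 70 mm high, wall 3 mm, 0.38 to 0.77 kg, loose on the left or the right end ring of the warming plate. The point is on its axis, 35 mm above its underside. z up; its straight black handle sticks out along its own -x axis, roughly toward the robot (turned up to 25 degrees either way).
- pan_handle (a point): Grip point of the saucepan's handle, in the middle of the bar's section, 120 mm from the pan's axis along the pan's -x and 58 mm above its underside. A level bar 20 mm wide (along the pan's y) and 14 mm high; its black part reaches from 75 to 190 mm from the pan's axis. Same axes as the pan.
- middle_ring (a point): Centre of the middle ring mark, on top of the fixed warming plate, a slab 260 mm deep (x), 460 mm wide (y), its top 36 mm above the table. Three equal marks, white circles 140 mm across, flush, lie 145 mm apart in a row along its y axis, 105 mm behind its front edge. x points away from the robot, z up; turned up to 9 degrees. A shaker and a tomato stand along its rear edge.
- lidded_pot: The other pot, to be left alone: steel, lidded, with a black knob on the lid and two small loop handles, 122 mm across, 93 mm high, on the end ring opposite to the saucepan's. The point is the centre of its underside; z up.

How it is judged (in metres and radians):
At the end, for the whole second after the job is handed in: The saucepan stands flat on the warming plate (tilt under 6 degrees, not more than 6 mm above it), its axis within 20 mm of the middle ring's centre; the lidded pot is within 20 mm of where it stood (horizontal distance between pan_center and middle_ring below 0.02 m and z of pan_center in the frame of middle_ring below 0.041 m and angle between pan_center's own z axis and vertical below 0.1 rad and distance of lidded_pot from where it was at the start of the episode below 0.02 m); the robot touches nothing.
It fails at once if the saucepan is lifted more than 12 mm off the plate (z of pan_center in the frame of middle_ring above 0.047 m).
It fails at once if the saucepan is tipped by more than 12 degrees (angle between pan_center's own z axis and vertical above 0.21 rad).
It fails at once if the lidded pot is shifted by more than 20 mm (distance of lidded_pot from where it was at the start of the episode above 0.02 m).
It also fails if it takes over 38 s, if anything falls off the work surface, if the arm or the gripper's body presses on something with over 40 N, if the wrist force passes 120 N, or if a joint passes its speed limit or range.

## Working session

There is one attempt and no reset: what is moved stays moved. The work goes in short steps, Python scripts to look and compute and a shell command to move; the robot and the scene stay as the last step left them, time stands still between calls to the robot, and variables do not carry over. Pictures are saved under pics/ and viewed, about 8 in all and at most 12, crops included, and the job is handed in when it is done.

```bash
mkdir -p pics; cat > h.py <<'E'
from plant import *
import numpy as np, cv2
def cam(n):
    p=camera_params(n); R=cv2.Rodrigues(np.array(p["rvec"],float))[0]
    return p,R,np.array(p["tvec"],float).reshape(3)
def cloud(n,d):
    p,R,t=cam(n); v,u=np.mgrid[:400,:640]
    X=np.stack([(u-p["cx"])/p["fx"]*d,(v-p["cy"])/p["fy"]*d,d],-1)
    W=(X-t)@R; W[d<=0]=np.nan; return W
def ray_z(n,uv,z):
    p,R,t=cam(n); r=R.T@np.array([(uv[0]-p["cx"])/p["fx"],(uv[1]-p["cy"])/p["fy"],1]); c=-R.T@t
    return c+r*(z-c[2])/r[2]
def fitc(P):
    A=np.c_[2*P[:,:2],np.ones(len(P))]; s=np.linalg.lstsq(A,(P[:,:2]**2).sum(1),rcond=None)[0]
    return s[:2],np.sqrt(s[2]+s[:2]@s[:2])
E
python3 - <<'E'
from h import *
o=get_obs(); print({k:np.round(v,3) for k,v in o.items()})
try: print(tcp_to_grasp)
except Exception as e: print(e)
for n in("top","side"):
    im,d=snapshot(n); cv2.imwrite(f"pics/{n}0.png",im[...,::-1]); np.savez(f"{n}0.npz",im=im,d=d)
    p,R,t=cam(n); print(n,-R.T@t,R[2])
    for k in("pan_center","pan_handle","middle_ring","lidded_pot"):
        W=cloud(n,d)
        print(k,[(np.round(b["xy"]),round(b["confidence"],2),np.round(W[int(b["xy"][1]),int(b["xy"][0])],3)) for b in boxes_of(n,k)[:2]])
E
```

```text
{'clock': np.float64(0.0), 'joint_pos': array([-5.0243e+01,  2.0591e+01,  6.3400e-01, -1.9000e-02, -7.0136e+01,
       -1.6507e+01]), 'qvel': array([0.051, 0.032, 0.032, 0.1  , 0.072, 0.019]), 'tau': array([ 0.0000e+00, -5.8272e+01,  2.9306e+01,  6.9970e+00,  7.0000e-03,
       -0.0000e+00]), 'tool_pos': array([ 0.266, -0.62 ,  0.226]), 'orientation': array([ 95.727,  89.905, 118.97 ]), 'force': array([-0.719,  0.531, -0.191]), 'moment': array([-0.001,  0.004, -0.02 ]), 'opening': np.float64(0.088)}
0.0188
top [0.46366648 0.13276001 1.15144409] [ 0.06738301 -0.01994031 -0.9975279 ]
pan_center [(array([387., 178.]), 0.76, array([ 0.584, -0.042,  0.038]))]
pan_handle [(array([390., 176.]), 0.67, array([ 0.588, -0.048,  0.042]))]
middle_ring [(array([323., 166.]), 0.87, array([0.613, 0.102, 0.035]))]
lidded_pot [(array([250., 178.]), 0.64, array([0.575, 0.251, 0.127]))]
side [ 0.34031904 -0.6370619   0.56387111] [ 0.22480018  0.82894967 -0.51215948]
pan_center [(array([367., 252.]), 0.9, array([0.6  , 0.001, 0.044]))]
pan_handle []
middle_ring [(array([337., 269.]), 0.83, array([ 0.533, -0.025,  0.036]))]
lidded_pot [(array([323., 179.]), 0.74, array([0.567, 0.198, 0.103]))]
```

View pics/top0.png

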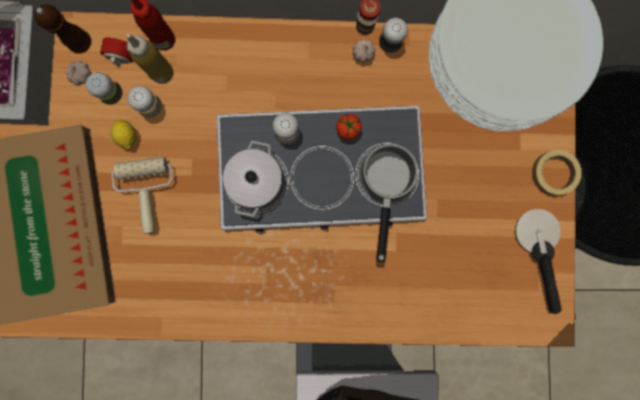

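View pics/side0.png

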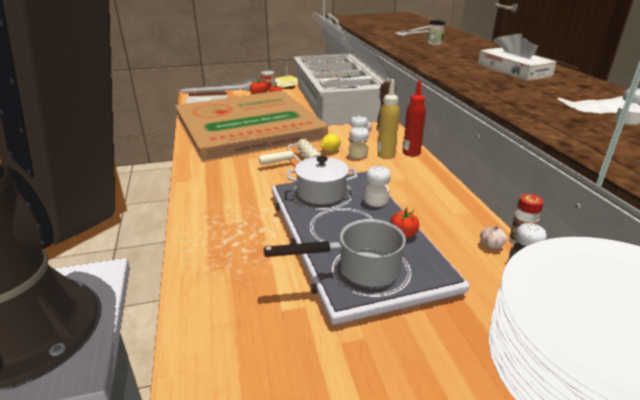

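The top view shows the saucepan on the right ring at about (388,172), with its handle running down to (381,260). The empty middle ring is near (322,178) and the lidded pot is at (252,177). The side view agrees. The networks' centres are rough, so I'll fit geometry instead.

```bash
python3 - <<'E'
from h import *
z=np.load("top0.npz"); im,d=z["im"],z["d"]; W=cloud("top",d); v,u=np.mgrid[:400,:640]
Z=W[...,2]
# plate
m=((Z>.025)&(Z<.047)&(W[...,0]>.4)&(W[...,0]<.8)&(abs(W[...,1]-.1)<.3))
P=W[m][:,:2]; print("plate z",np.median(Z[m]))
big=m|((Z>.025)&(u>215)&(u<430)&(v>105)&(v<232)); mm=cv2.morphologyEx(big.astype(np.uint8),cv2.MORPH_OPEN,np.ones((5,5)))>0
r=cv2.minAreaRect(np.stack([ray_z("top",(a,b),.036)[:2] for a,b in zip(u[mm],v[mm])]).astype(np.float32)); print("rect",r)
# ring: bright pixels near the middle ring
g=im.max(2).astype(int)
c=np.array([322,178]); rr=np.hypot(u-322,v-178); ms=(rr>24)&(rr<38)&(g>105)&(abs(Z-.036)<.01)
Q=np.stack([ray_z("top",(a,b),.036)[:2] for a,b in zip(u[ms],v[ms])])
for _ in range(5):
    cc,R=fitc(Q); e=abs(np.hypot(*(Q-cc).T)-R); Q=Q[e<max(.004,2*e.std())]
print("ring",cc,R,len(Q))
# pan rim & handle
ms=(u>350)&(u<430)&(v>130)&(v<205)&(Z>.098)&(Z<.115); Q=W[ms]
for _ in range(6):
    pc,R=fitc(Q); e=abs(np.hypot(*(Q[:,:2]-pc).T)-R); Q=Q[e<.006]
print("pan",pc,R,np.median(Q[:,2]),len(Q))
dist=np.hypot(*(W[...,:2]-pc).transpose(2,0,1))
ms=(u>370)&(u<400)&(v>200)&(v<268)&(Z>.085)&(dist>.08)&(dist<.2); H=W[ms]
l=cv2.fitLine(H[:,:2].astype(np.float32),cv2.DIST_HUBER,0,.01,.01).ravel(); a=l[:2]*np.sign(l[0])
yaw=np.degrees(np.arctan2(a[1],a[0])); off=(pc-l[2:])@np.array([-a[1],a[0]])
print("handle yaw",yaw,"axis offset of pan",off,"z",np.median(H[:,2]),"range",dist[ms].min(),dist[ms].max(),len(H))
print("yaw from center->handle mean",np.degrees(np.arctan2(*(pc-H[:,:2].mean(0))[::-1])))
# side cam check of rim
z=np.load("side0.npz"); W=cloud("side",z["d"]);
ms=(abs(W[...,2]-.104)<.006)&(np.hypot(W[...,0]-pc[0],W[...,1]-pc[1])<.075); Q=W[ms]
for _ in range(6):
    p2,R=fitc(Q); e=abs(np.hypot(*(Q[:,:2]-p2).T)-R); Q=Q[e<.006]
print("side pan",p2,R,len(Q))
print("grip@105",pc-.105*a)
o=get_obs();from scipy.spatial.transform import Rotation as Ro
print(np.round(Ro.from_euler("xyz",o["orientation"],degrees=True).as_matrix(),3),o["tool_pos"])
E
```

```text
plate z 0.03527439871461519Traceback (most recent call last):
  File "<stdin>", line 8, in <module>
  File "h.py", line 11, in ray_z
    p,R,t=cam(n); r=R.T@np.array([(uv[0]-p["cx"])/p["fx"],(uv[1]-p["cy"])/p["fy"],1]); c=-R.T@t
          ~~~^^^
  File "h.py", line 4, in cam
    p=camera_params(n); R=cv2.Rodrigues(np.array(p["rvec"],float))[0]
ValueError: time passes only in moves, steps and waits
```

```bash
sed -i 's/^def cam(n):/import functools\n@functools.cache\ndef cam(n):/' h.py; cat > m.py <<'E'
from h import *
import sys
from scipy.spatial.transform import Rotation as Ro
def rob(Q,tol,n=6):
    for _ in range(n):
        c,R=fitc(Q); e=abs(np.hypot(*(Q[:,:2]-c).T)-R); Q=Q[e<max(tol,1.5*e.std())]
    return c,R,len(Q)
def plate(im,d):
    W=cloud("top",d); v,u=np.mgrid[:400,:640]; Z=W[...,2]
    F=lambda m: np.stack([ray_z("top",q,.036)[:2] for q in zip(u[m],v[m])])
    m=(Z>.025)&(u>212)&(u<432)&(v>108)&(v<234); m=cv2.morphologyEx(m.astype(np.uint8),cv2.MORPH_OPEN,np.ones((5,5)))>0
    m&=(Z<.05)
    print("rect",cv2.minAreaRect(F(m).astype(np.float32)))
    rr=np.hypot(u-322,v-178); m=(rr>24)&(rr<38)&(im.max(2)>105)&(abs(Z-.036)<.01)
    print("ring",rob(F(m),.004))
def pan(n,d,g):
    W=cloud(n,d); Q=W[(abs(W[...,2]-.105)<.006)&(np.hypot(W[...,0]-g[0],W[...,1]-g[1])<.08)]
    pc,R,k=rob(Q,.005); print(n,"pan",pc,R,k,"rim z",np.median(Q[:,2]))
    dist=np.hypot(W[...,0]-pc[0],W[...,1]-pc[1])
    H=W[(W[...,2]>.085)&(W[...,2]<.115)&(dist>.08)&(dist<.195)&(W[...,0]<pc[0]-.06)&(abs(W[...,1]-pc[1])<.1)]
    if len(H)>20:
        l=cv2.fitLine(H[:,:2].astype(np.float32),cv2.DIST_HUBER,0,.01,.01).ravel(); a=l[:2]*np.sign(l[0])
        print(" handle yaw",np.degrees(np.arctan2(a[1],a[0])),"offset",(pc-l[2:4])@np.array([-a[1],a[0]]),"z",np.median(H[:,2]),len(H),
          "yaw2",np.degrees(np.arctan2(*(pc-H[:,:2].mean(0))[::-1])),"grip105",pc-.105*a)
    return pc
E
python3 - <<'E'
from m import *
z=np.load("top0.npz"); plate(z["im"],z["d"]); p=pan("top",z["d"],(.6,-.045)); 
z=np.load("side0.npz"); pan("side",z["d"],p)
o=get_obs()
print(np.round(Ro.from_euler("xyz",o["orientation"],degrees=True).as_matrix(),3),o["tool_pos"])
E
```

```text
rect ((0.6095773577690125, 0.10413488745689392), (0.25584736466407776, 0.45333483815193176), 2.7568421363830566)
ring (array([0.58625375, 0.10284601]), np.float64(0.06950611120491544), 262)
top pan [ 0.59227817 -0.03886838] 0.054108948857622796 392 rim z 0.10425329569965067
 handle yaw -6.660565 offset -0.0006345569013628031 z 0.09956536741242619 518 yaw2 -6.930797092943658 grip105 [ 0.48798685 -0.02668973]
side pan [ 0.59242632 -0.04027718] 0.05398210327116784 616 rim z 0.10443176399621815
 handle yaw -8.425631 offset 0.010414635551469011 z 0.10061496166684458 710 yaw2 -5.081849797992564 grip105 [ 0.4885596 -0.024892 ]
[[-0.    -0.395  0.919]
 [ 0.     0.919  0.395]
 [-1.     0.     0.   ]] [ 0.26640565 -0.62016079  0.22652556]
```

```bash
R='{"claw":87,"linear":[0,22.9,21.9],"twist":0}'; python3 -m pendant '[{"claw":87,"linear":[0,22.9,21.9],"twist":0},{"claw":87,"linear":[0,22.9,21.9],"twist":0},{"claw":87,"linear":[0,22.9,21.9],"twist":0},{"claw":87,"linear":[0,22.9,21.9],"twist":0},{"claw":87,"linear":[0,22.9,21.9],"twist":0},{"claw":87,"linear":[0,22.9,21.9],"twist":0},{"claw":87,"linear":[0,22.9,21.9],"twist":0},{"claw":87,"linear":[0,22.9,21.9],"twist":0},{"claw":87,"linear":[0,22.9,21.9],"twist":0},{"claw":87,"linear":[0,22.9,21.9],"twist":0}]'
```

```text
clock: 1.33
tool_pos: [0.3775, -0.3219, 0.2269]
orientation: [-42.9, 90.0, -19.7]
force: [1.1, -0.4, 0.7]
opening: 0.0872
```

```bash
python3 -m pendant '[{"claw":87,"linear":[0,22.9,21.9],"twist":0},{"claw":87,"linear":[0,22.9,21.9],"twist":0},{"claw":87,"linear":[0,22.9,21.9],"twist":0},{"claw":87,"linear":[0,22.9,21.9],"twist":0},{"claw":87,"linear":[0,22.9,21.9],"twist":0},{"claw":87,"linear":[0,22.9,21.9],"twist":0},{"claw":87,"linear":[0,22.9,21.9],"twist":0},{"claw":87,"linear":[0,22.9,21.9],"twist":0},{"claw":87,"linear":[0,22.9,21.9],"twist":0},{"claw":87,"linear":[0,22.9,21.9],"twist":0}]' && python3 -m pendant '[{"claw":87,"linear":[0,0,0],"twist":0.105},{"claw":87,"linear":[0,0,0],"twist":0.105},{"claw":87,"linear":[0,0,0],"twist":0.105},{"claw":87,"linear":[0,0,0],"twist":0.105},{"claw":87,"linear":[0,0,0],"twist":0.105},{"claw":87,"linear":[0,0,0],"twist":0},{"claw":87,"linear":[10,0,0],"twist":0},{"claw":87,"linear":[10,0,0],"twist":0},{"claw":87,"linear":[0,0,0],"twist":0},{"claw":87,"linear":[0,0,0],"twist":0}]'; python3 - <<'E'
from m import *
o=get_obs();R=Ro.from_euler("xyz",o["orientation"],degrees=True).as_matrix()
print(o["tool_pos"],"yaw of tool z",np.degrees(np.arctan2(R[1,2],R[0,2])),"to go (tool axes, mm)",1000*R.T@(np.array([.4882,-.0265,.0752])-o["tool_pos"]))
E
```

```text
clock: 2.17
tool_pos: [0.4883, -0.0248, 0.227]
orientation: [-6.1, 89.9, 17.2]
force: [0.8, -0.9, 0.2]
opening: 0.087
clock: 3.0
tool_pos: [0.4874, -0.0267, 0.2055]
orientation: [-154.5, 89.9, -161.3]
force: [-0.2, -0.2, 0.6]
opening: 0.0866
[ 0.48735606 -0.02674505  0.20546479] yaw of tool z -6.748741262674579 to go (tool axes, mm) [130.26243845   0.47106164   1.07902145]
```

```bash
python3 -m pendant '[{"claw":87,"linear":[20,0,0],"twist":0},{"claw":87,"linear":[20,0,0],"twist":0},{"claw":87,"linear":[20,0,0],"twist":0},{"claw":87,"linear":[20,0,0],"twist":0},{"claw":87,"linear":[15,0,0],"twist":0},{"claw":87,"linear":[15,0,0],"twist":0},{"claw":87,"linear":[10,0,0],"twist":0},{"claw":87,"linear":[10,0,0],"twist":0},{"claw":87,"linear":[0,0.4,1],"twist":0},{"claw":87,"linear":[0,0,0],"twist":0}]'; python3 - <<'E'
from m import *
im,d=snapshot("side"); cv2.imwrite("pics/side1.png",cv2.resize(im[130:330,200:440,::-1],None,fx=3,fy=3))
E
```

```text
clock: 3.83
tool_pos: [0.4892, -0.0263, 0.0765]
orientation: [-140.4, 89.9, -147.2]
force: [1.4, -0.6, 1.0]
opening: 0.087
```

View pics/side1.png

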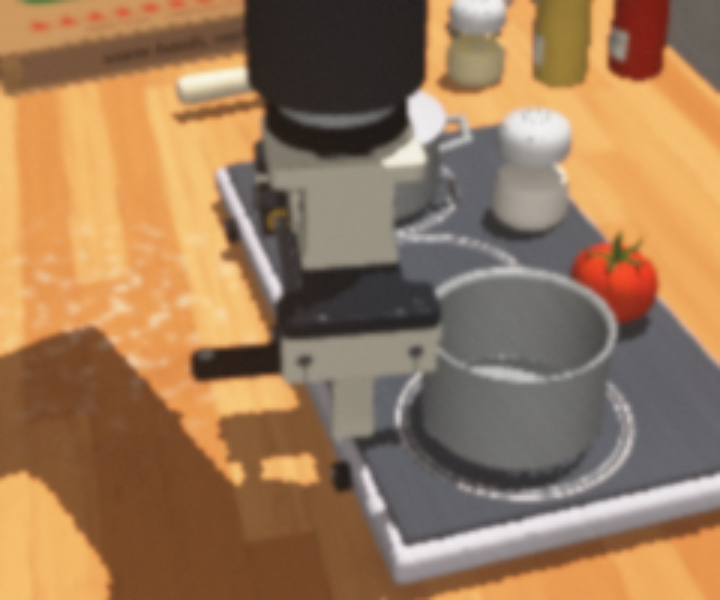

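The picture shows the near finger at about (355,400) in front of the handle. The pan stands clear of the gripper and upright. Next I'll close the fingers.

```bash
python3 -m pendant '[{"claw":60,"linear":[0,0,0],"twist":0},{"claw":45,"linear":[0,0,0],"twist":0},{"claw":35,"linear":[0,0,0],"twist":0},{"claw":28,"linear":[0,0,0],"twist":0},{"claw":24,"linear":[0,0,0],"twist":0},{"claw":21,"linear":[0,0,0],"twist":0},{"claw":15,"linear":[0,0,0],"twist":0},{"claw":10,"linear":[0,0,0],"twist":0},{"claw":5,"linear":[0,0,0],"twist":0},{"claw":5,"linear":[0,0,0],"twist":0}]'; python3 - <<'E'
from m import *
o=get_obs();R=Ro.from_euler("xyz",o["orientation"],degrees=True).as_matrix()
print(o["opening"],o["force"],o["moment"],o["tool_pos"])
im,d=snapshot("side"); p=pan("side",d,(.592,-.04))
print("to go (tool axes, mm)",1000*R.T@np.r_[np.array([.586,.103])-p,0])
E
```

```text
clock: 4.72
tool_pos: [0.4891, -0.0262, 0.0765]
orientation: [-136.7, 90.0, -143.6]
force: [0.6, 0.3, -0.6]
opening: 0.0257
0.025729027635055912 [ 0.56611324  0.33785288 -0.64192903] [-0.05004783 -0.01446753  0.01813723] [ 0.48909852 -0.02618457  0.07653657]
side pan [ 0.59253211 -0.04035891] 0.05395969517782478 574 rim z 0.10437701402807566
 handle yaw -23.314562 offset 0.05196647721148962 z 0.09904303033545526 405 yaw2 -3.8194375303186647 grip105 [0.4961058  0.00119788]
to go (tool axes, mm) [-5.39248833e-03  1.41566593e+02 -2.35232628e+01]
```

```bash
python3 -m pendant '[{"claw":5,"linear":[0,0,0],"twist":0},{"claw":5,"linear":[0,0,0],"twist":0},{"claw":5,"linear":[0,0,0],"twist":0},{"claw":5,"linear":[0,0,0],"twist":0},{"claw":5,"linear":[0,0,0],"twist":0},{"claw":5,"linear":[0,0,0],"twist":0},{"claw":5,"linear":[0,0,0],"twist":0},{"claw":5,"linear":[0,0,0],"twist":0},{"claw":5,"linear":[0,0,0],"twist":0},{"claw":5,"linear":[0,0,0],"twist":0}]'; python3 - <<'E'
from m import *
o=get_obs();R=Ro.from_euler("xyz",o["orientation"],degrees=True).as_matrix()
print(o["opening"],o["force"],o["moment"],o["tool_pos"])
im,d=snapshot("side"); p=pan("side",d,(.592,-.04))
E
```

```text
clock: 5.6
tool_pos: [0.489, -0.0263, 0.0765]
orientation: [-149.1, 90.0, -155.9]
force: [-0.6, -2.7, 1.1]
opening: 0.0198
0.01983496113510797 [-0.55685142 -2.70356707  1.06326441] [-1.10787119  0.32890134 -0.19794417] [ 0.48895066 -0.02630043  0.07651759]
side pan [ 0.5925513  -0.04009178] 0.05394347595328178 573 rim z 0.10432761418520455
 handle yaw -22.001541 offset 0.04594565630739862 z 0.09947506310636206 390 yaw2 -4.962789836745444 grip105 [ 0.49519806 -0.00075547]
```

```bash
python3 -m pendant '[{"claw":5,"linear":[0,3,-0.5],"twist":0},{"claw":5,"linear":[0,6,-1],"twist":0},{"claw":5,"linear":[0,8,-1.3],"twist":0},{"claw":5,"linear":[0,8,-1.3],"twist":0},{"claw":5,"linear":[0,8,-1.3],"twist":0},{"claw":5,"linear":[0,8,-1.3],"twist":0},{"claw":5,"linear":[0,8,-1.3],"twist":0},{"claw":5,"linear":[0,8,-1.3],"twist":0},{"claw":5,"linear":[0,6,-1],"twist":0},{"claw":5,"linear":[0,3,-0.5],"twist":0}]'; python3 - <<'E'
from m import *
o=get_obs();R=Ro.from_euler("xyz",o["orientation"],degrees=True).as_matrix()
print(o["opening"],o["force"],o["moment"],o["tool_pos"],np.degrees(np.arctan2(R[1,2],R[0,2])))
im,d=snapshot("side"); cv2.imwrite("pics/side2.png",im[100:340,150:500,::-1]);p=pan("side",d,(.589,.025))
im,d=snapshot("top"); p2=pan("top",d,(.589,.025))
for q in (p,p2): print("to go (tool axes, mm)",1000*R.T@np.r_[np.array([.586,.103])-q,0])
E
```

```text
clock: 6.48
tool_pos: [0.4862, 0.0417, 0.0765]
orientation: [72.3, 90.0, 65.5]
force: [0.2, -3.6, -0.9]
opening: 0.0195
0.019455668051755172 [ 0.2243533  -3.6032033  -0.87967403] [-1.18955519 -0.16747275 -0.30256965] [0.4862175  0.04170481 0.07652576] -6.780359675957625
side pan [0.58998021 0.02746933] 0.05383996711526518 527 rim z 0.10431458661575131
 handle yaw -23.878399 offset 0.05117475353922388 z 0.09894256138528854 356 yaw2 -4.409308784688085 grip105 [0.49396751 0.069973  ]
top pan [0.58966458 0.02947016] 0.05394600605105769 266 rim z 0.10418946503801435
to go (tool axes, mm) [ 8.36446082e-03  7.45324891e+01 -1.28697941e+01]
to go (tool axes, mm) [ 8.15374381e-03  7.25829241e+01 -1.23201504e+01]
```

View pics/side2.png

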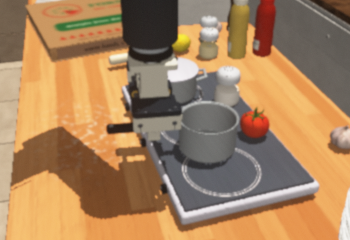

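The picture shows the pan upright at about (208,135), halfway between the rings, and the pot undisturbed. The pan is following the tool without turning. About 74 mm in y and -12.5 mm in z remain, measured along the tool axes.

```bash
python3 -m pendant '[{"claw":5,"linear":[0,4,-0.7],"twist":0},{"claw":5,"linear":[0,8,-1.4],"twist":0},{"claw":5,"linear":[0,9,-1.5],"twist":0},{"claw":5,"linear":[0,9,-1.5],"twist":0},{"claw":5,"linear":[0,9,-1.5],"twist":0},{"claw":5,"linear":[0,9,-1.5],"twist":0},{"claw":5,"linear":[0,9,-1.5],"twist":0},{"claw":5,"linear":[0,8,-1.4],"twist":0},{"claw":5,"linear":[0,6,-1],"twist":0},{"claw":5,"linear":[0,3,-0.5],"twist":0}]'; python3 - <<'E'
from m import *
o=get_obs();R=Ro.from_euler("xyz",o["orientation"],degrees=True).as_matrix()
print(o["opening"],o["force"],o["moment"],o["tool_pos"],np.degrees(np.arctan2(R[1,2],R[0,2])))
im,d=snapshot("side");p=pan("side",d,(.586,.1))
im,d=snapshot("top"); cv2.imwrite("pics/top3.png",cv2.resize(im[90:270,200:440,::-1],None,fx=3,fy=3));p2=pan("top",d,(.586,.1))
for q in (p,p2): print("to go (tool axes, mm)",1000*R.T@np.r_[np.array([.586,.103])-q,0])
E
```

```text
clock: 7.42
tool_pos: [0.4826, 0.1167, 0.0765]
orientation: [63.3, 90.0, 56.5]
force: [0.0, -2.8, -1.8]
opening: 0.0196
0.019646310176702052 [ 0.02671059 -2.75814346 -1.83951066] [-1.11699466 -0.18117905 -0.27010434] [0.48260924 0.11667395 0.07651999] -6.7780216589304585
side pan [0.58637363 0.10254999] 0.05379310762260079 480 rim z 0.1044754772728141
 handle yaw -23.014767 offset 0.049627766691867956 z 0.09823722267955268 365 yaw2 -3.548624300553562 grip105 [0.48973119 0.14360166]
top pan [0.58622241 0.10439337] 0.053941070185663145 269 rim z 0.10425129663718936
to go (tool axes, mm) [ 1.43509694e-05  4.02771359e-01 -4.24126235e-01]
to go (tool axes, mm) [-1.09152093e-04 -1.40988656e+00 -5.64101207e-02]
```

View pics/top3.png

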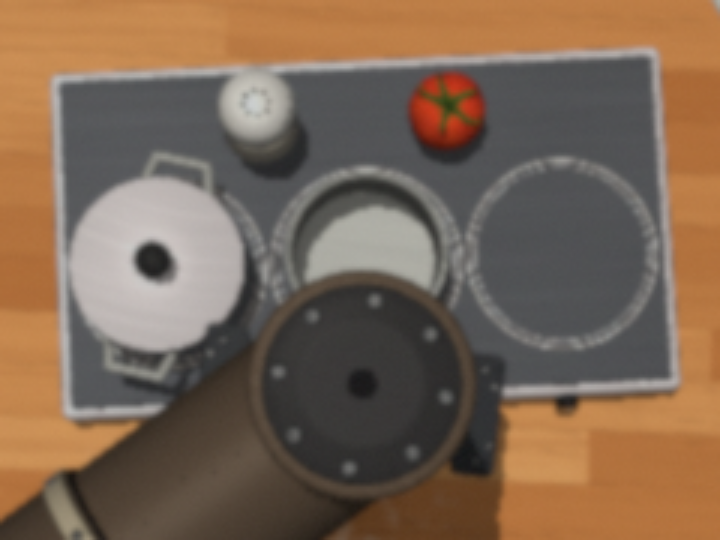

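The picture shows the pan inside the middle ring, with its rim centred near (367,250). The pot is still at (155,262), and its front loop is clear of the fingers. I'll open the fingers partway only.

```bash
python3 -m pendant '[{"claw":25,"linear":[0,0,0],"twist":0},{"claw":30,"linear":[0,0,0],"twist":0},{"claw":40,"linear":[0,0,0],"twist":0},{"claw":50,"linear":[0,0,0],"twist":0},{"claw":56,"linear":[0,0,0],"twist":0},{"claw":56,"linear":[0,0,0],"twist":0},{"claw":56,"linear":[0,0,0],"twist":0},{"claw":56,"linear":[0,0,0],"twist":0},{"claw":56,"linear":[0,0,0],"twist":0},{"claw":56,"linear":[0,0,0],"twist":0}]'; python3 - <<'E'
from m import *
im,d=snapshot("side");p=pan("side",d,(.586,.1));im,d=snapshot("top");p=pan("top",d,(.586,.1));print(get_obs()["force"])
E
```

```text
clock: 8.35
tool_pos: [0.4826, 0.1156, 0.0766]
orientation: [-49.4, 90.0, -56.2]
force: [0.6, 0.6, 0.2]
opening: 0.0561
side pan [0.58666762 0.10324252] 0.05385681045142564 477 rim z 0.10405364452908651
 handle yaw -36.420616 offset 0.0863120569944614 z 0.09932819382805322 400 yaw2 0.7144072486216417 grip105 [0.5021762  0.16558191]
top pan [0.58624147 0.10426739] 0.05393852324522937 268 rim z 0.10412781269642564
[ 0.24319116  0.02856131 -0.48349758]
```

The pan is released and still centred. Next I'll raise the tool straight up and back it off toward the robot (tool -z).

```bash
python3 -m pendant '[{"claw":56,"linear":[-5,0,0],"twist":0},{"claw":56,"linear":[-10,0,0],"twist":0},{"claw":56,"linear":[-20,0,0],"twist":0},{"claw":56,"linear":[-20,0,0],"twist":0},{"claw":56,"linear":[-20,0,0],"twist":0},{"claw":56,"linear":[-20,0,0],"twist":0},{"claw":56,"linear":[-20,0,0],"twist":0},{"claw":56,"linear":[-20,0,0],"twist":0},{"claw":56,"linear":[-10,0,0],"twist":0},{"claw":56,"linear":[0,0,0],"twist":0}]' && python3 -m pendant '[{"claw":56,"linear":[0,-15,0],"twist":0},{"claw":56,"linear":[0,-25,0],"twist":0},{"claw":56,"linear":[0,-25,0],"twist":0},{"claw":56,"linear":[0,-25,0],"twist":0},{"claw":56,"linear":[0,-25,0],"twist":0},{"claw":56,"linear":[0,-25,0],"twist":0},{"claw":56,"linear":[0,-25,0],"twist":0},{"claw":56,"linear":[0,-15,0],"twist":0},{"claw":56,"linear":[0,0,0],"twist":0},{"claw":56,"linear":[0,0,0],"twist":0}]'; python3 - <<'E'
from m import *
s,d=snapshot("side");p=pan("side",d,(.586,.1));im,d=snapshot("top");p=pan("top",d,(.586,.1));print(get_obs()["force"])
plate(im,d)
W=cloud("top",d); W0=cloud("top",np.load("top0.npz")["d"])
for w in(W0,W):
    q=w[110:215,215:290].reshape(-1,3); q=q[(q[:,2]>.1)&(q[:,0]<.65)&(q[:,1]>.18)]; print("pot",np.median(q,0),len(q))
cv2.imwrite("pics/end.png",np.hstack([im[90:290,180:460],s[130:330,200:480]])[...,::-1])
E
```

```text
clock: 9.28
tool_pos: [0.4838, 0.1162, 0.2248]
orientation: [35.6, 89.7, 28.8]
force: [-0.8, -0.2, 0.1]
opening: 0.056
clock: 10.12
tool_pos: [0.4603, -0.0642, 0.2207]
orientation: [-169.8, 89.9, -176.8]
force: [-0.1, -0.0, 0.5]
opening: 0.0562
side pan [0.58646876 0.10317605] 0.053949335339683296 492 rim z 0.1040926285579119
 handle yaw -6.2972636 offset 0.0036297352712366983 z 0.10039235837510734 413 yaw2 -5.550271066685058 grip105 [0.48210231 0.11469317]
top pan [0.5861329  0.10428315] 0.05401570959961486 387 rim z 0.10421944492922242
 handle yaw -8.918645 offset 0.002981716906641475 z 0.09975625080589096 271 yaw2 -7.361359862919818 grip105 [0.48240242 0.12056149]
[-0.92585206 -0.16365529  0.35141689]
rect ((0.6095927953720093, 0.10413862764835358), (0.25561439990997314, 0.4536876082420349), 2.797987222671509)
ring (array([0.58644358, 0.10243389]), np.float64(0.07004483342808425), 467)
pot [0.57726613 0.2492129  0.10532073] 2334
pot [0.57696438 0.24902196 0.10544164] 2352
```

View pics/end.png

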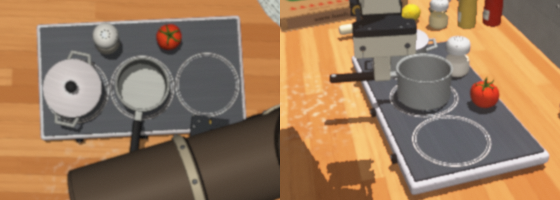

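The picture shows the pan upright and centred in the middle ring, at (141,85) in the left half. The gripper is clear above it, and the pot is where it was. I'll hand it in.

```bash
python3 -c "
from plant import *
print(close_job())"
```

```text
the job is handed in; nothing more can be done
None
```

I gripped the saucepan by its handle and slid it about 143 mm along the plate to the middle ring. Then I let go, backed the arm off and handed the job in, with the clock at about 10 s of the 38 s allowed.

- **Pan position:** the last checks put its axis about 2 mm or less from the ring's centre (side camera under 1 mm, top camera 1.9 mm; limit 20 mm).
- **Pan height:** the rim height was unchanged from the start (0.104 m), so the pan stands flat and was not lifted. I judged tilt only from the rim height and the pictures.
- **Lidded pot:** it moved less than 0.5 mm, which is within measurement noise.
- **Robot:** it was touching nothing, with the force reading about 1 N, which is noise.

Two measurements disagreed. The two cameras differ by 1–2 mm in the pan's y position, which is within the stated calibration. The handle angles measured while the gripper was near were spoiled by gripper pixels, so I ignored them. The final handle angles (-6.3° and -8.9°) agree only roughly with the first top-camera reading (-6.7°), but the pan's angle is not judged.

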